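# Clamp a glued notebook in the ratchet press

## Robot

A 6-joint arm with a two-finger parallel gripper is mounted at the origin on a cart in front of the work surface, level with it; the furniture and walls round the work are solid. World frame = base frame: x ahead of the robot, y to its left, z up, the work surface at z = 0. Lengths are in m, angles in rad, forces in N, time in s.
With the tool pointing down it reaches from about 0.275 to 0.875 m from the base axis. Payload 12.5 kg.
Tool frame: the origin (TCP) lies at the very end of the fingers, on their centre line; the grasp point (between the pads) lies 19 mm behind it (manip.pinch_z is the distance from the TCP to the grasp point, in m); z points along the fingers, y is the line along which they close (so a half turn about z gives the same grasp; the last joint's range is limited). The gripper opens to 85 mm and grips with 20 to 120 N. Pads are 22 mm wide; open, the fingers measure 114 mm over their backs; the gripper's body (76 mm by 85 mm) begins 54 mm behind the grasp point. The pads swing forward as they close: fully open they stand 13 mm farther back than shut.
Start: joints at [1.176, 0.351, 1.652, -0, 1.139, -0.085], TCP at [0.168, 0.524, 0.208] pointing down, gripper open.
Joint ranges: [-2.75, 2.75], [-0.79, 2.1], [0.01, 2.65], [-1.57, 4.71], [0.07, 3.14], [-2.87, 2.87]. Speed limits (rad/s): [2.22, 2.22, 2.79, 3.14, 3.14, 3.14].

## Interface

Orientations are given as a rotation vector (axis times angle).
In Python, from station import manip, camera gives the robot as it stands. The module is installed in compiled form; this text tells all that it offers.
- The arm moves only by the tool apply_moves, never from a script. Its argument "targets" is a list of rows, each an object of numbers: "hand": the finger opening in m, from 0 to 0.0854; "x", "y", "z": the shift along the tool's x, y, z in m; "rx", "ry", "rz": the turn, a rotation vector about the tool's x, y, z in degrees. In form: [{"hand": .., "x": .., "y": .., "z": .., "rx": .., "ry": .., "rz": ..}, ...]. A call has 1 to 20 rows; each row shifts and turns the commanded pose from where the row before left it, along the tool's axes as they then stand; what a row does not reach is not made up. A row lasts 1/12 s, in which the tool goes at most 41.7 mm and 7.16 degrees, less where a joint would pass 70% of its speed; a pose out of reach is approached as far as the arm can. A call with a gripper value outside its range is refused whole. The fingers move at their own pace and stop on an object; the grip force is fixed at half the most. Time passes only in rows, so rows that do not move let the fingers close. It gives the time, the measured TCP pose, the force, the opening and the grip force at its end, in the units of the state.
- manip.observe(): the state, without advancing time (a new reading comes with each control period).
- camera(name): name is "scene" or "top" or "wrist"; returns a dict with "color" (400x640x3 uint8, blue, green, red), "depth" (400x640 float32, m along the optical axis (not along the pixel's ray), 0 where there is no reading), "fx", "fy", "cx", "cy" (pixels), "D" ([k1, k2, p1, p2, k3] as OpenCV has them; the pictures are not rectified), "camera_from_world" (4x4, takes a point from world to camera coordinates). Camera axes: x right, y down, z forward; pixel columns grow to the right and rows downward; lengths in m; the calibration is good to about 2 mm. A picture is of the moment at which its call begins.
- manip.job_done(): hands the job in; it is judged then, once.
The state is a dict: "time_s": time; "joint_pos": joint angles; "joint_vel": joint speeds; "joint_torque": joint torques, N m; "ee_pos": TCP position; "eef_rot": TCP orientation; "wrist_force": force on the tool from outside, world axes, zero at the start; "torque": the same for the moment, N m; "width": finger opening in m; "grip_force": force on a finger pad.
Only numpy, scipy, OpenCV 4.12 (cv2) and the standard library are available. Lean on these libraries where they do the work, as an engineer would, in place of code of your own. Each camera call takes 0.05 s, during which the arm holds its last target. There are 200 camera calls.

## Task

The notebook in the little green desk press has a freshly glued spine and must dry under pressure. Without forcing it, flip the red direction lever on the ratchet head over to tightening (fully to the right, seen from the knob end of the handle), then work the ratchet handle to and fro by its black knob until the plate clamps the notebook firmly: stop when the working stroke pushes between one and a half times and twice as heavy as when it ran free, and do not crush the notebook. Leave the lever at tightening, let go, and leave the other things on the desk where they are.

Things in the scene. Friction and masses are not known exactly. Their poses are not given: they have to be found in the camera images.
- press: green screw press, fixed to the desk. Origin on the desk under the vertical screw axis; x to its back (away from the handle's side), y left, z up. Bed 150 x 214 x 12 mm, columns at y = +-88 mm, cross bar 32 x 204 mm, top z = 80 mm, column nuts to 87. Two stop pins to z = 104 at x = -23, y = +-40 mm. Round ratchet head 66 mm across over the screw, top z = 104; hidden wheel of 10 teeth below it.
- handle (a joint): swing of the ratchet handle about the screw axis, rad: 0 = points to the press's -x, positive = clockwise from above; stops at +-0.8. With the lever at tightening the positive swing lowers the plate 3.8 mm per rad, after up to 0.63 rad of play; the swing back clicks and moves nothing. The ratchet springs about 0.015 rad per N at the knob. Usually 1 to 3 strokes; it differs each time.
- knob (a point): upright black round knob of the handle, 19 mm across, z = 104 to 140 mm, does not spin; the point is on its axis at z = 125 mm, 95 mm from the screw axis. The arm below (16 mm wide) has its top at z = 104. Sideways push at the knob while moving: idle 0.6 to 1 N, screw running free about 6 N, with 45 N of clamping 7.6 N, 100 N 10 N, 200 N 14 N (less when read at rest).
- lever (a joint): red direction lever carried by the handle, rad: -0.4 = loosening (it starts near there), +0.4 = tightening, stops at both. Positive swings the tab clockwise from above about the lever's pivot, to the right as seen from the knob. It stays where it is left; near 0 neither direction drives.
- lever_tab (a point): upright tab of the red lever, 8 x 7 mm, z = 107 to 136 mm; the point is on its centre line at z = 124 mm. The lever pivots on the handle 42 mm from the screw axis, on the line to the knob, and reaches 36 mm from there toward the axis, so the tab moves 14 mm to either side near the axis; free space round it above z = 112 mm. About 3.5 N at the tab moves it; at its stop the force rises sharply.
- platen: the press's aluminium plate, 90 x 120 x 8 mm, origin under its centre. It starts 1 to 6 mm above the notebook and is sprung: once it touches, clamping grows about 50 N per mm of screw travel (about 17 N per 0.1 rad of working stroke). When the handle is let go the screw's friction keeps up to about 125 N.
- notebook: dark green notebook, 105 x 140 x 16 mm, loose, lying flat on the bed under the plate; origin under its centre (12 mm above the desk).
- mug: bystander: striped mug, 90 mm tall, 86 mm wide, standing; origin under its centre.
- glue_stick: bystander: standing glue stick with an orange-red cap, 26 mm across, 76 mm tall; origin under its centre.
- eraser: bystander: blue and white eraser, 60 x 24 x 13 mm; origin under its centre.
- stapler: bystander: blue stapler, 145 x 36 x 43 mm; origin under its centre.
Things that resemble listed ones, but are neither listed nor needed, are in the scene too. Of the things that look like the notebook, the larger one is meant.

How it is judged:
By the outcome, as a careful person would: the job done as asked, in the order asked, and still so for the second after the job is handed in, with the robot touching nothing.
It also fails if it takes over 72 s, if anything falls off the work surface, if the arm or the gripper's body presses on something with over 40 N, if the wrist force passes 120 N, or if a joint passes its speed limit or range.

## Working session

There is one attempt and no reset: what is moved stays moved. The work goes in short steps, Python scripts to look and compute and a tool call to move; the robot and the scene stay as the last step left them, time stands still between calls to the robot, and variables do not carry over. Pictures are saved under pics/ and viewed, at most 10 in all, crops included, and the job is handed in when it is done.

Besides the shell and the picture viewer there is one more tool, called as name([rows], argument=value, ...), one row to a line, values as JSON. apply_moves: Moves the arm, as the interface text tells. Its arguments: {"type":"object","properties":{"targets":{"type":"array"}},"required":["targets"]}

```bash
mkdir -p pics
cat > h.py <<'E'
import numpy as np, cv2
from station import manip, camera
def ray(c,px):
    K=np.array([[c['fx'],0,c['cx']],[0,c['fy'],c['cy']],[0,0,1]])
    u=cv2.undistortPoints(np.array([[px]],float),K,np.array(c['D'],float))[0,0]
    T=np.linalg.inv(c['camera_from_world']); return T[:3,3],T[:3,:3]@np.array([u[0],u[1],1.])
def onz(c,px,z):
    o,d=ray(c,px); return o+d*(z-o[2])/d[2]
def proj(c,p):
    K=np.array([[c['fx'],0,c['cx']],[0,c['fy'],c['cy']],[0,0,1]]);T=c['camera_from_world']
    return cv2.projectPoints(np.array([p],float),cv2.Rodrigues(T[:3,:3])[0],T[:3,3],K,np.array(c['D'],float))[0].ravel()
E
python3 - <<'E'
from h import *
import pickle
for n in('scene','top'):
    c=camera(n); cv2.imwrite(f'pics/{n}0.png',c['color']); pickle.dump(c,open(n+'0.pkl','wb'))
print(manip.observe())
E
```

```text
{'time_s': 0.1, 'joint_pos': array([ 1.17643811e+00,  3.51188718e-01,  1.65231652e+00,  8.08474535e-06,
        1.13907773e+00, -8.45823071e-02]), 'joint_vel': array([ 0.00063981, -0.00240088, -0.00132482,  0.00046107, -0.00179324,
       -0.00113098]), 'joint_torque': array([-3.70019388e-04, -5.06830108e+01, -2.91874301e+01, -6.47457819e-05,
        2.72905207e-03, -1.54521661e-05]), 'ee_pos': array([0.16751563, 0.52355952, 0.20722534]), 'eef_rot': array([-4.84619468e-01, -3.10374378e+00,  1.50834116e-03]), 'wrist_force': array([ 1.02975104,  0.36956452, -0.54636499]), 'torque': array([ 0.03921785,  0.03339524, -0.05705641]), 'grip_force': 0.0, 'width': 0.08536351731250678}
```

View pics/scene0.png

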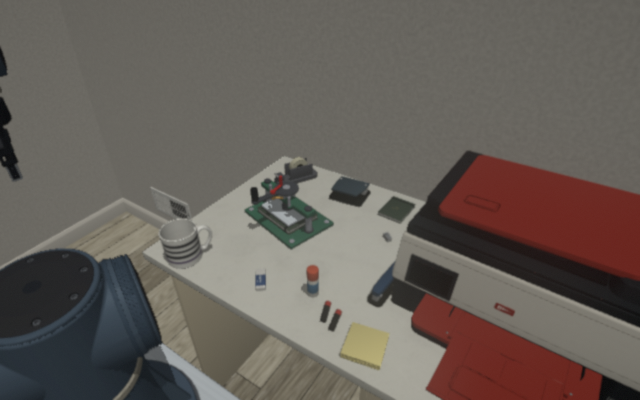

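View pics/top0.png

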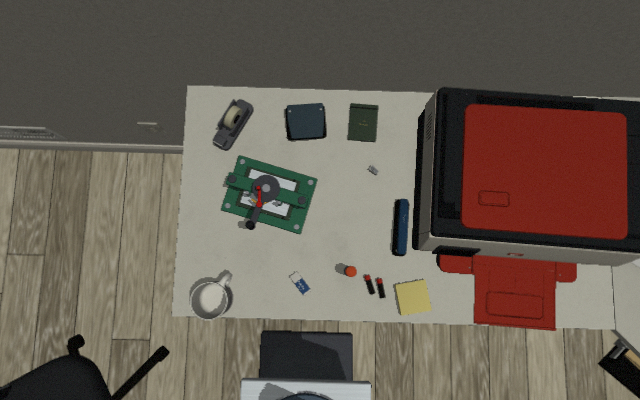

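The press is at about (268,195) in the top view, with the knob at (250,225) and the red lever at (259,195). The notebook meant is the one in the press. The dark green pad at (363,122) is a loose look-alike. The mug (210,298), eraser (300,283), glue stick (348,271), stapler (400,227) and tape dispenser (233,123) all stand clear of the press. I'll confirm with an enlarged crop.

Run:
```python
from h import *
import pickle
c=pickle.load(open('top0.pkl','rb'));im=c['color']
cv2.imwrite('pics/crop1.png',cv2.resize(im[145:245,210:330],None,fx=6,fy=6,interpolation=cv2.INTER_CUBIC))
T=np.linalg.inv(c['camera_from_world']);print(T.round(3),c['fx'])
h=cv2.cvtColor(im,cv2.COLOR_BGR2HSV)
for nm,m in(('red',((h[...,0]<8)|(h[...,0]>172))&(h[...,1]>150)&(h[...,2]>60)),('green',(h[...,0]>60)&(h[...,0]<90)&(h[...,1]>120))):
    m=m.astype(np.uint8); m[:, 340:]=0
    n,l,s,ce=cv2.connectedComponentsWithStats(m)
    for i in range(1,n):
        if s[i,4]>8: print(nm,s[i],ce[i])
```

```text
[[ 0.027 -0.99   0.136  0.435]
 [-1.    -0.028 -0.003  0.004]
 [ 0.006 -0.136 -0.991  1.17 ]
 [ 0.     0.     0.     1.   ]] 457.0447618116317
red [256 186   6  21  79] [258.72151899 196.88607595]
green [ 222  156   94   78 2258] [269.88042516 194.58635961]
```

View pics/crop1.png

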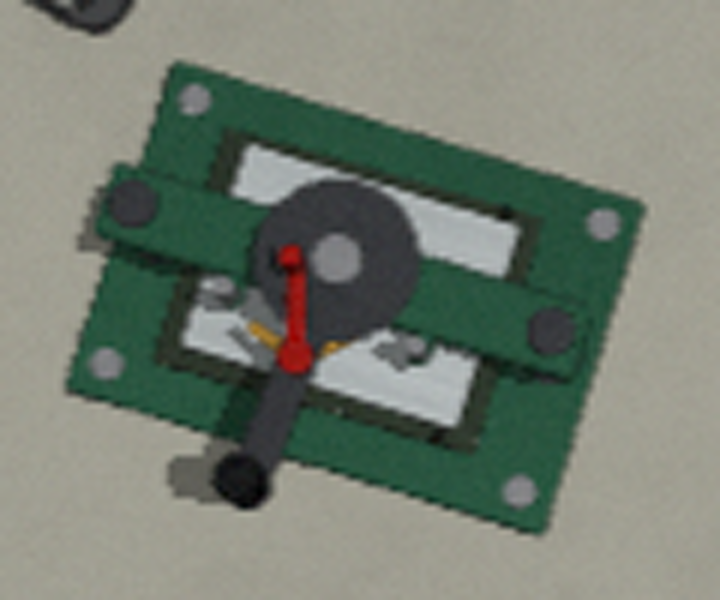

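The crop shows the press, its screw hub at (336,257), lever tab top at (290,256), lever pivot at (295,355) and knob top at (243,478). Seen from the knob, the tab is left of the axis, so the lever is at loosening. Now I compute the positions.

Run:
```python
from h import *
import pickle
c=pickle.load(open('top0.pkl','rb'))
P=lambda u,v,z: onz(c,(210+(u+.5)/6-.5,145+(v+.5)/6-.5),z)
hub=P(336,257,.106);head=P(336,262,.104);tab=P(290,254,.136);piv=P(295,357,.108);kn=P(243,476,.14)
nl=P(133,203,.087);nr=P(551,331,.087)
for n,v in dict(hub=hub,head=head,tab=tab,piv=piv,kn=kn,nutL=nl,nutR=nr,nutmid=(nl+nr)/2).items(): print(n,v.round(4))
ax=hub
print('nut dist',np.linalg.norm(nl-nr),'knob r',np.linalg.norm((kn-ax)[:2]),'piv r',np.linalg.norm((piv-ax)[:2]),'tab-piv',np.linalg.norm((tab-piv)[:2]))
y=(nl-nr)[:2]; yaw=np.arctan2(y[1],y[0])-np.pi/2; print('press yaw deg',np.degrees(yaw))
d=(kn-ax)[:2];a=np.arctan2(d[1],d[0]); print('handle dir deg',np.degrees(a),'handle angle rad (cw+)',-((a-yaw-np.pi+np.pi)%(2*np.pi)-np.pi))
o=manip.observe(); R=cv2.Rodrigues(o['eef_rot'])[0]; print(R.round(3))
```

```text
hub [0.6093 0.1071 0.106 ]
head [0.6076 0.1072 0.104 ]
tab [0.605  0.1217 0.136 ]
piv [0.569  0.1212 0.108 ]
kn [0.5194 0.1353 0.14  ]
nutL [0.6319 0.191  0.087 ]
nutR [0.585  0.0221 0.087 ]
nutmid [0.6085 0.1065 0.087 ]
nut dist 0.17523644003928995 knob r 0.09422411185513527 piv r 0.04268576735984977 tab-piv 0.03602389211937675
press yaw deg -15.546169069260628
handle dir deg 162.58361744976767 handle angle rad (cw+) 0.032641382958140674
[[-0.952  0.305 -0.   ]
 [ 0.305  0.952 -0.001]
 [ 0.    -0.001 -1.   ]]
```

apply_moves([
  {"hand":0.03,"x":-0.036,"y":-0.0166},
  {"hand":0.03,"x":-0.036,"y":-0.0166},
  {"hand":0.03,"x":-0.036,"y":-0.0166},
  {"hand":0.03,"x":-0.036,"y":-0.0166},
  {"hand":0.03,"x":-0.036,"y":-0.0166},
  {"hand":0.03,"x":-0.036,"y":-0.0166},
  {"hand":0.03,"x":-0.036,"y":-0.0166},
  {"hand":0.03,"x":-0.036,"y":-0.0166},
  {"hand":0.03,"x":-0.036,"y":-0.0166},
  {"hand":0.03,"x":-0.036,"y":-0.0166},
  {"hand":0.03,"x":-0.036,"y":-0.0166},
  {"hand":0.03,"x":-0.036,"y":-0.0166},
  {"hand":0.03,"x":-0.036,"y":-0.0166},
  {"hand":0.03,"x":-0.036,"y":-0.0166},
  {"hand":0.03,"x":-0.035,"y":-0.0166},
  {"hand":0.03},
])

```text
$.targets[0]: bad value
```

Run:
```python
from h import *
c=camera('wrist'); cv2.imwrite('pics/w1.png',c['color'])
for n,p in dict(tab=(.605,.1217,.136),kn=(.5194,.1353,.14),hub=(.609,.107,.106)).items(): print(n,proj(c,p))
o=manip.observe();print(o['ee_pos'],o['eef_rot'],o['wrist_force'],o['width'],o['time_s'])
```

```text
tab [151.78904736 562.39256308]
kn [126.20947044 533.0198163 ]
hub [153.13411341 541.46409319]
[0.16752733 0.52358042 0.20730458] [-4.84629531e-01 -3.10377242e+00  1.32055534e-03] [-0.36660204  0.67590885 -0.00768786] 0.08524330719254893 0.15
```

View pics/w1.png

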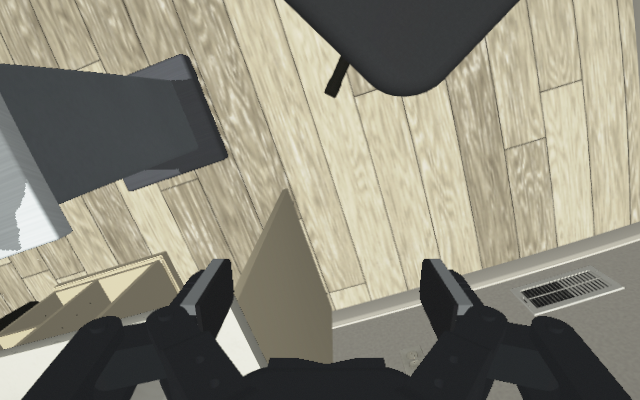

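The move was refused, so the picture shows only the start view: floor, with the fingers at (215,310) and (445,310). I'll retry with every key given.

apply_moves([
  {"hand":0.03,"x":-0.036,"y":-0.0166,"z":0,"rx":0,"ry":0,"rz":0},
  {"hand":0.03,"x":-0.036,"y":-0.0166,"z":0,"rx":0,"ry":0,"rz":0},
  {"hand":0.03,"x":-0.036,"y":-0.0166,"z":0,"rx":0,"ry":0,"rz":0},
  {"hand":0.03,"x":-0.036,"y":-0.0166,"z":0,"rx":0,"ry":0,"rz":0},
  {"hand":0.03,"x":-0.036,"y":-0.0166,"z":0,"rx":0,"ry":0,"rz":0},
  {"hand":0.03,"x":-0.036,"y":-0.0166,"z":0,"rx":0,"ry":0,"rz":0},
  {"hand":0.03,"x":-0.036,"y":-0.0166,"z":0,"rx":0,"ry":0,"rz":0},
  {"hand":0.03,"x":-0.036,"y":-0.0166,"z":0,"rx":0,"ry":0,"rz":0},
  {"hand":0.03,"x":-0.036,"y":-0.0166,"z":0,"rx":0,"ry":0,"rz":0},
  {"hand":0.03,"x":-0.036,"y":-0.0166,"z":0,"rx":0,"ry":0,"rz":0},
  {"hand":0.03,"x":-0.036,"y":-0.0166,"z":0,"rx":0,"ry":0,"rz":0},
  {"hand":0.03,"x":-0.036,"y":-0.0166,"z":0,"rx":0,"ry":0,"rz":0},
  {"hand":0.03,"x":-0.036,"y":-0.0166,"z":0,"rx":0,"ry":0,"rz":0},
  {"hand":0.03,"x":-0.036,"y":-0.0166,"z":0,"rx":0,"ry":0,"rz":0},
  {"hand":0.03,"x":-0.035,"y":-0.0166,"z":0,"rx":0,"ry":0,"rz":0},
  {"hand":0.03,"x":0,"y":0,"z":0,"rx":0,"ry":0,"rz":0},
])

```text
time_s: 1.48
ee_pos: [0.6086, 0.1177, 0.207]
eef_rot: [0.491, 3.102, -0.001]
wrist_force: [1.3, 0.5, 0.4]
width: 0.03
grip_force: 0.0
```

Run:
```python
from h import *
c=camera('wrist'); cv2.imwrite('pics/w2.png',c['color'])
for n,p in dict(tab=(.605,.1217,.136),kn=(.5194,.1353,.14),hub=(.609,.107,.106)).items(): print(n,proj(c,p))
o=manip.observe();print(o['ee_pos'],o['eef_rot'],o['wrist_force'],o['width'],o['time_s'])
```

```text
tab [330.20506408 196.37037248]
kn [310.77695578  77.22818701]
hub [314.98473109 195.67235569]
[0.6065689  0.1198683  0.20681942] [-4.90002579e-01 -3.10261361e+00  6.80266746e-04] [-0.18445965 -0.18477145 -0.40934498] 0.029931152789373604 1.5333
```

View pics/w2.png

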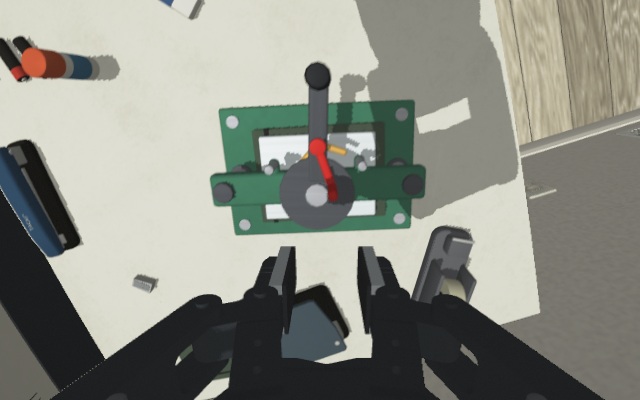

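The close view confirms the layout: tab top at (333,196), predicted (330,196); knob at (317,75); hub at (317,195). I'll go down straddling the tab, pads clear by about 10 mm on each side.

apply_moves([
  {"hand":0.03,"x":0,"y":0.002,"z":0.03,"rx":0,"ry":0,"rz":0},
  {"hand":0.03,"x":0,"y":0,"z":0.03,"rx":0,"ry":0,"rz":0},
  {"hand":0.03,"x":0,"y":0,"z":0.02,"rx":0,"ry":0,"rz":0},
  {"hand":0.03,"x":0,"y":0,"z":0.01,"rx":0,"ry":0,"rz":0},
  {"hand":0.03,"x":0,"y":0,"z":0,"rx":0,"ry":0,"rz":0},
  {"hand":0.03,"x":0,"y":0,"z":0,"rx":0,"ry":0,"rz":0},
])

```text
time_s: 2.03
ee_pos: [0.6057, 0.1248, 0.1183]
eef_rot: [0.484, 3.104, 0.0]
wrist_force: [0.9, 1.4, 0.7]
width: 0.0302
grip_force: 0.0
```

```bash
cat > s.py <<'E'
from h import *
o=manip.observe();R=cv2.Rodrigues(o['eef_rot'])[0]
A=np.array([.609,.108]);d=o['ee_pos'][:2]-A
print('t',o['time_s'],'p',o['ee_pos'].round(4),'F tool',(R.T@o['wrist_force']).round(2),'w',round(o['width'],4),'g',o['grip_force'])
print('r',np.hypot(*d).round(4),'handle ang',round(-(np.arctan2(d[1],d[0])+np.radians(15.5)-np.pi),3))
E
python3 s.py
python3 - <<'E'
from h import *
import pickle
c=pickle.load(open('top0.pkl','rb'))
E
```

```text
t 2.0333 p [0.6057 0.1248 0.1183] F tool [-0.41  1.6  -0.68] w 0.0302 g 0.0
r 0.0171 handle ang 1.104
```

apply_moves([
  {"hand":0.03,"x":0,"y":-0.004,"z":0.002,"rx":0,"ry":0,"rz":0},
  {"hand":0.03,"x":0,"y":-0.004,"z":0,"rx":0,"ry":0,"rz":0},
  {"hand":0.03,"x":0,"y":-0.004,"z":0,"rx":0,"ry":0,"rz":0},
  {"hand":0.03,"x":0,"y":-0.004,"z":0,"rx":0,"ry":0,"rz":0},
  {"hand":0.03,"x":0,"y":-0.003,"z":0,"rx":0,"ry":0,"rz":0},
])

```text
time_s: 2.45
ee_pos: [0.5999, 0.1055, 0.1162]
eef_rot: [0.485, 3.103, 0.0]
wrist_force: [0.7, 0.0, -0.0]
width: 0.0302
grip_force: 0.0
```

```bash
python3 s.py
```

```text
t 2.45 p [0.5999 0.1055 0.1162] F tool [-0.66  0.26  0.01] w 0.0302 g 0.0
r 0.0094 handle ang 5.747
```

apply_moves([
  {"hand":0.03,"x":0,"y":-0.003,"z":0,"rx":0,"ry":0,"rz":0},
  {"hand":0.03,"x":0,"y":-0.003,"z":0,"rx":0,"ry":0,"rz":0},
  {"hand":0.03,"x":0,"y":-0.003,"z":0,"rx":0,"ry":0,"rz":0},
])

```text
time_s: 2.7
ee_pos: [0.5971, 0.0973, 0.1158]
eef_rot: [0.485, 3.104, 0.0]
wrist_force: [0.7, -0.5, -0.3]
width: 0.0301
grip_force: 0.0
```

```bash
python3 s.py
```

```text
t 2.7 p [0.5971 0.0973 0.1158] F tool [-0.84 -0.22  0.32] w 0.0301 g 0.0
r 0.016 handle ang 5.279
```

Run:
```python
from h import *
c=camera('wrist'); cv2.imwrite('pics/w3.png',c['color'])
```

```text
(no output)
```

View pics/w3.png

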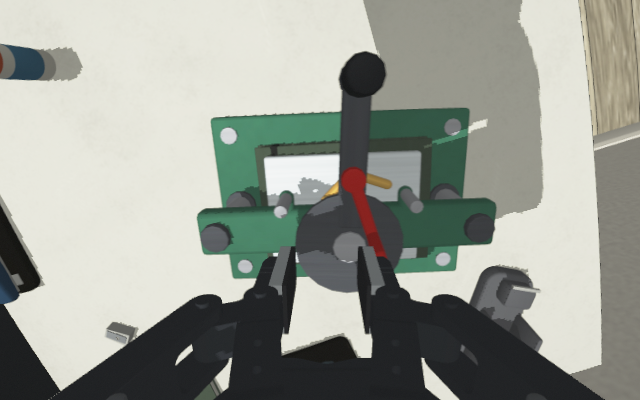

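The tab top is at (378,245), next to or outside the right finger at (368,250). The lever has not moved, so my straddle missed it. I'll get numbers by projection and depth.

Run:
```python
from h import *
im=cv2.imread('pics/w3.png')
c=camera('wrist'); o=manip.observe();R=cv2.Rodrigues(o['eef_rot'])[0];p=o['ee_pos']
print('cam pos',np.linalg.inv(c['camera_from_world'])[:3,3], 'tcp px',proj(c,p))
for yy in(.015,-.015):print('pad tip',proj(c,p+R@[0,yy,0]),proj(c,p+R@[.011,yy,0]),proj(c,p+R@[-.011,yy,0]))
for n,q in dict(tabtop=(.605,.1217,.136),kn=(.5194,.1353,.14),hub=(.609,.107,.106),piv=(.569,.1212,.108)).items(): print(n,proj(c,q))
h=cv2.cvtColor(c['color'],cv2.COLOR_BGR2HSV);m=((h[...,0]<8)|(h[...,0]>172))&(h[...,1]>150)
m[:150]=0;m[:,:300]=0;m[:,420:]=0
v,u=np.nonzero(m);
for r in range(v.min(),v.max()+1,6):
    k=u[v==r]; print(r,k.min(),k.max(),c['depth'][r,k].min().round(4),c['depth'][r,k].max().round(4))
T=np.linalg.inv(c['camera_from_world'])
z=c['depth'][m]; K=np.array([[c['fx'],0,c['cx']],[0,c['fy'],c['cy']],[0,0,1]])
n=cv2.undistortPoints(np.c_[u,v].astype(float)[:,None],K,np.array(c['D'],float))[:,0]
W=(T[:3,:3]@np.c_[n*z[:,None],z].T).T+T[:3,3]
t=W[W[:,2]>.12]; print('tab pts',len(t),t.mean(0),t.min(0),t.max(0)); print('max z',W[:,2].max())
```

```text
cam pos [0.52506804 0.11983183 0.28239928] tcp px [327.2076771 240.6762413]
pad tip [354.00068828 240.66434162] [354.52429557 222.31145925] [353.48653975 258.32475689]
pad tip [300.41643244 240.656273  ] [299.9218893  222.30502512] [300.90189339 258.31516781]
tabtop [378.79467683 257.60500709]
kn [358.04253316  74.64444541]
hub [349.03510923 246.82799375]
piv [353.2743521  178.17592763]
167 351 357 0.1764 0.1792
173 344 365 0.1734 0.1793
179 343 367 0.174 0.1765
185 344 366 0.1753 0.1777
191 350 365 0.1769 0.179
197 355 366 0.1779 0.1794
203 357 368 0.1781 0.1807
209 359 370 0.1794 0.1829
215 361 372 0.1811 0.1827
221 363 374 0.1816 0.1839
227 365 376 0.1827 0.1847
233 367 378 0.1823 0.186
239 369 381 0.1737 0.1815
245 371 383 0.1671 0.1734
251 375 385 0.1607 0.1649
257 385 387 0.1493 0.1615
tab pts 214 [0.60028716 0.12321515 0.13487752] [0.52506804 0.11959755 0.12008868] [0.60774124 0.12600423 0.28239928]
max z 0.28239927565435036
```

Run:
```python
from h import *
c=camera('wrist'); T=np.linalg.inv(c['camera_from_world']);o=manip.observe();R=cv2.Rodrigues(o['eef_rot'])[0]
def W(u,v):
    q,d=ray(c,(u,v)); return q+d*c['depth'][v,u]
for v in(236,244,250,254,258,264,270,290,310):
    print(v,[(u,(R.T@(W(u,v)-o['ee_pos'])*1000).round(0).astype(int).tolist()) for u in(361,366,372,376,380,384,388)])
cv2.imwrite('pics/w3c.png',cv2.resize(c['color'][200:340,240:440],None,fx=4,fy=4,interpolation=cv2.INTER_CUBIC))
```

```text
236 [(361, [-1, 20, 9]), (366, [-2, 23, 12]), (372, [3, 25, 0]), (376, [4, 27, -2]), (380, [3, 30, 0]), (384, [-2, 34, 12]), (388, [-2, 36, 10])]
244 [(361, [-6, 20, 9]), (366, [-6, 23, 8]), (372, [2, 24, -9]), (376, [4, 25, -12]), (380, [4, 28, -12]), (384, [-8, 34, 12]), (388, [-7, 37, 11])]
250 [(361, [10, 15, -32]), (366, [10, 18, -32]), (372, [10, 20, -33]), (376, [3, 25, -18]), (380, [4, 26, -19]), (384, [3, 28, -19]), (388, [-12, 37, 12])]
254 [(361, [10, 15, -37]), (366, [10, 17, -37]), (372, [11, 20, -38]), (376, [2, 24, -21]), (380, [2, 26, -21]), (384, [2, 28, -21]), (388, [-14, 37, 12])]
258 [(361, [10, 15, -39]), (366, [10, 17, -40]), (372, [10, 19, -41]), (376, [10, 21, -41]), (380, [6, 24, -32]), (384, [6, 26, -33]), (388, [-17, 37, 11])]
264 [(361, [7, 15, -40]), (366, [10, 16, -45]), (372, [10, 19, -45]), (376, [11, 20, -47]), (380, [6, 23, -39]), (384, [7, 25, -39]), (388, [6, 27, -38])]
270 [(361, [4, 15, -40]), (366, [10, 16, -51]), (372, [10, 18, -51]), (376, [10, 20, -51]), (380, [11, 21, -52]), (384, [6, 24, -44]), (388, [6, 26, -44])]
290 [(361, [-4, 15, -43]), (366, [6, 15, -59]), (372, [8, 17, -61]), (376, [10, 17, -66]), (380, [11, 19, -67]), (384, [11, 20, -67]), (388, [12, 21, -69])]
310 [(361, [-10, 14, -49]), (366, [-1, 15, -61]), (372, [3, 16, -67]), (376, [12, 15, -79]), (380, [11, 17, -78]), (384, [12, 18, -79]), (388, [11, 19, -78])]
```

View pics/w3c.png

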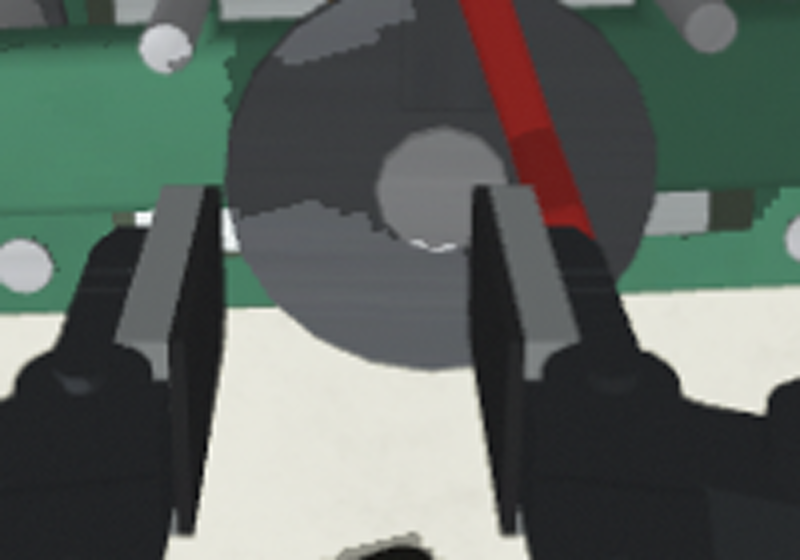

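The depth shows the fingertips about 30 mm behind the reported TCP at this opening, around z = 0.146. They passed over the tab, whose top is at 0.136, touching nothing. I'll go back to the tab and descend another 26 mm.

apply_moves([
  {"hand":0.03,"x":0,"y":0.013,"z":0,"rx":0,"ry":0,"rz":0},
  {"hand":0.03,"x":0.002,"y":0.013,"z":0,"rx":0,"ry":0,"rz":0},
  {"hand":0.03,"x":0,"y":0,"z":0.005,"rx":0,"ry":0,"rz":0},
  {"hand":0.03,"x":0,"y":0,"z":0.005,"rx":0,"ry":0,"rz":0},
  {"hand":0.03,"x":0,"y":0,"z":0.005,"rx":0,"ry":0,"rz":0},
  {"hand":0.03,"x":0,"y":0,"z":0,"rx":0,"ry":0,"rz":0},
])

```text
time_s: 3.35
ee_pos: [0.6024, 0.1229, 0.0992]
eef_rot: [-0.484, -3.102, 0.001]
wrist_force: [-0.1, -0.1, -0.2]
width: 0.0299
grip_force: 0.0
```

```bash
python3 s.py;  python3 - <<'E'
from h import *
c=camera('wrist'); T=np.linalg.inv(c['camera_from_world']);o=manip.observe();R=cv2.Rodrigues(o['eef_rot'])[0]
def W(u,v):
    q,d=ray(c,(u,v)); return (R.T@(q+d*c['depth'][v,u]-o['ee_pos'])*1000).round(0).astype(int).tolist()
print(proj(c,(.605,.1217,.136)))
for v in range(232,262,4): print(v,[W(u,v) for u in(277,282,366,372)],W(327,v))
E
```

```text
t 3.35 p [0.6024 0.1229 0.0992] F tool [ 0.05 -0.12  0.16] w 0.0299 g 0.0
r 0.0163 handle ang 0.883
[325.88185076 279.89974652]
232 [[8, -27, -4], [8, -24, -5], [-3, 24, 20], [-2, 28, 19]] [10, 0, -10]
236 [[5, -27, -4], [5, -24, -4], [-5, 24, 20], [-5, 28, 19]] [9, 0, -12]
240 [[3, -27, -3], [3, -24, -4], [-8, 25, 20], [-8, 28, 19]] [6, 0, -11]
244 [[1, -27, -5], [1, -24, -4], [-10, 24, 19], [-10, 28, 19]] [4, 0, -12]
248 [[-2, -27, -4], [11, -21, -30], [11, 18, -31], [11, 21, -30]] [1, 0, -11]
252 [[-4, -27, -5], [10, -20, -34], [11, 18, -34], [11, 20, -35]] [0, 0, -13]
256 [[10, -22, -38], [11, -20, -38], [11, 17, -38], [10, 20, -38]] [1, 0, -19]
260 [[10, -21, -42], [10, -19, -42], [10, 17, -41], [10, 19, -42]] [1, 0, -23]
```

The tab is centred between the pads. I'll go down 10 mm more and push.

apply_moves([
  {"hand":0.03,"x":0,"y":0,"z":0.005,"rx":0,"ry":0,"rz":0},
  {"hand":0.03,"x":0,"y":0,"z":0.005,"rx":0,"ry":0,"rz":0},
  {"hand":0.03,"x":0,"y":-0.004,"z":0,"rx":0,"ry":0,"rz":0},
  {"hand":0.03,"x":0,"y":-0.004,"z":0,"rx":0,"ry":0,"rz":0},
  {"hand":0.03,"x":0,"y":-0.003,"z":0,"rx":0,"ry":0,"rz":0},
  {"hand":0.03,"x":0,"y":-0.003,"z":0,"rx":0,"ry":0,"rz":0},
  {"hand":0.03,"x":0,"y":-0.003,"z":0,"rx":0,"ry":0,"rz":0},
])

```text
time_s: 3.98
ee_pos: [0.5988, 0.1067, 0.0912]
eef_rot: [0.485, 3.102, 0.001]
wrist_force: [4.6, 3.4, -1.5]
width: 0.03
grip_force: 2.0
```

```bash
python3 s.py
```

```text
t 3.9833 p [0.5988 0.1067 0.0912] F tool [-3.38  4.62  1.48] w 0.03 g 2.0238939695991576
r 0.0103 handle ang 5.882
```

apply_moves([
  {"hand":0.03,"x":0,"y":-0.003,"z":0,"rx":0,"ry":0,"rz":0},
  {"hand":0.03,"x":0,"y":-0.003,"z":0,"rx":0,"ry":0,"rz":0},
  {"hand":0.03,"x":0,"y":-0.003,"z":0,"rx":0,"ry":0,"rz":0},
])

```text
time_s: 4.23
ee_pos: [0.5959, 0.098, 0.0913]
eef_rot: [0.485, 3.102, 0.001]
wrist_force: [4.9, 2.2, 0.9]
width: 0.0303
grip_force: 1.9
```

```bash
python3 s.py
```

```text
t 4.2333 p [0.5959 0.098  0.0913] F tool [-4.01  3.62 -0.85] w 0.0303 g 1.9326626881957054
r 0.0164 handle ang 5.361
```

apply_moves([
  {"hand":0.03,"x":0,"y":-0.003,"z":0,"rx":0,"ry":0,"rz":0},
  {"hand":0.03,"x":0,"y":-0.003,"z":0,"rx":0,"ry":0,"rz":0},
  {"hand":0.03,"x":0,"y":-0.002,"z":0,"rx":0,"ry":0,"rz":0},
])

```text
time_s: 4.48
ee_pos: [0.5928, 0.0905, 0.0911]
eef_rot: [0.485, 3.104, 0.001]
wrist_force: [0.9, 4.6, 3.0]
width: 0.0302
grip_force: 2.6
```

```bash
python3 s.py
```

```text
t 4.4833 p [0.5928 0.0905 0.0911] F tool [ 0.53  4.69 -3.04] w 0.0302 g 2.5557992700487375
r 0.0239 handle ang 5.189
```

apply_moves([
  {"hand":0.03,"x":0,"y":-0.001,"z":0,"rx":0,"ry":0,"rz":0},
  {"hand":0.03,"x":0,"y":-0.001,"z":0,"rx":0,"ry":0,"rz":0},
])

```text
time_s: 4.65
ee_pos: [0.592, 0.0889, 0.091]
eef_rot: [-0.485, -3.104, -0.001]
wrist_force: [0.8, 5.8, 3.0]
width: 0.0301
grip_force: 2.9
```

```bash
python3 s.py;  python3 - <<'E'
from h import *
c=camera('wrist')
h=cv2.cvtColor(c['color'],cv2.COLOR_BGR2HSV);m=((h[...,0]<8)|(h[...,0]>172))&(h[...,1]>150)
m[:120]=0;m[:,:250]=0;m[:,440:]=0
v,u=np.nonzero(m)
for r in range(v.min(),v.max()+1,8):
    k=u[v==r]; print(r,k.min(),k.max()) if len(k) else 0
cv2.imwrite('pics/w4.png',c['color'])
b=(c['color'].max(2)<40);b[130:]=0;b[:,:250]=0
vv,uu=np.nonzero(b);print('knob dark',uu.mean(),vv.mean(),len(uu))
E
```

```text
t 4.65 p [0.592  0.0889 0.091 ] F tool [ 1.02  5.76 -3.04] w 0.0301 g 2.8506429120898247
r 0.0256 handle ang 5.169
182 373 380
190 363 389
198 363 390
206 365 387
214 362 376
222 358 373
230 354 369
238 351 365
246 347 358
254 343 357
262 341 356
270 341 358
278 342 359
286 343 360
294 345 356
knob dark 393.24899598393574 76.33493975903615 2490
```

apply_moves([
  {"hand":0.03,"x":0,"y":-0.001,"z":0,"rx":0,"ry":0,"rz":0},
  {"hand":0.03,"x":0,"y":-0.001,"z":0,"rx":0,"ry":0,"rz":0},
])

```text
time_s: 4.87
ee_pos: [0.5914, 0.0874, 0.0909]
eef_rot: [-0.485, -3.104, -0.002]
wrist_force: [2.2, 8.9, 3.0]
width: 0.0297
grip_force: 4.7
```

```bash
python3 s.py
cat > lev.py <<'E'
from h import *
c=camera('wrist')
h=cv2.cvtColor(c['color'],cv2.COLOR_BGR2HSV);m=((h[...,0]<8)|(h[...,0]>172))&(h[...,1]>150)
K=np.array([[c['fx'],0,c['cx']],[0,c['fy'],c['cy']],[0,0,1]]);T=np.linalg.inv(c['camera_from_world'])
def pts(m):
    m=m&(c['depth']>.03);v,u=np.nonzero(m);z=c['depth'][m]
    n=cv2.undistortPoints(np.c_[u,v].astype(float)[:,None],K,np.array(c['D'],float))[:,0]
    return (T[:3,:3]@np.c_[n*z[:,None],z].T).T+T[:3,3]
W=pts(m);A=np.array([.609,.1075])
W=W[(np.hypot(*(W[:,:2]-A).T)<.07)&(W[:,2]>.095)&(W[:,2]<.14)]
top=W[W[:,2]>.128][:,:2].mean(0); low=W[W[:,2]<.115];w=low[:,:2]
# arm line by PCA on lever
vt=np.linalg.svd(w-w.mean(0))[2][0]; vt*=np.sign(vt[0])
B=pts(c['color'].max(2)<60);B=B[(B[:,2]>.136)&(B[:,2]<.144)&(np.hypot(*(B[:,:2]-A).T)<.12)&(np.hypot(*(B[:,:2]-A).T)>.07)]
k=B[:,:2].min(0)/2+B[:,:2].max(0)/2
print('tab top',top,'arm dir deg',np.degrees(np.arctan2(vt[1],vt[0])),'knob',k,len(B),'knob span',np.ptp(B[:,:2],axis=0))
u=(k-A)/np.hypot(*(k-A)); piv=A+u*.042; d=top-piv; a=np.arctan2(d[1],d[0]);a0=np.arctan2(-u[1],-u[0])
print('r knob',np.hypot(*(k-A)),'reach',np.hypot(*d),'lever rad',-(a-a0),'handle',-(np.arctan2(u[1],u[0])-np.pi+np.radians(15.5)))
E
python3 lev.py
```

```text
t 4.8667 p [0.5914 0.0874 0.0909] F tool [ 0.63  9.13 -2.95] w 0.0297 g 4.6624683402478695
r 0.0271 handle ang 5.149
tab top [0.59528572 0.09748709] arm dir deg -40.675269092635695 knob [0.51915991 0.13552764] 2142 knob span [0.01725142 0.01778417]
r knob 0.09411052345517504 reach 0.03468576906530152 lever rad 0.40424866181078484 handle 0.03187820237938427
```

The lever is at +0.40 and the force has risen sharply to 9 N, so it is at its stop. I'll back off and lift.

apply_moves([
  {"hand":0.03,"x":0,"y":0.004,"z":0,"rx":0,"ry":0,"rz":0},
  {"hand":0.03,"x":0,"y":0.006,"z":0,"rx":0,"ry":0,"rz":0},
  {"hand":0.03,"x":0,"y":0,"z":-0.02,"rx":0,"ry":0,"rz":0},
  {"hand":0.03,"x":0,"y":0,"z":-0.03,"rx":0,"ry":0,"rz":0},
  {"hand":0.03,"x":0,"y":0,"z":-0.01,"rx":0,"ry":0,"rz":0},
  {"hand":0.03,"x":0,"y":0,"z":0,"rx":0,"ry":0,"rz":0},
])

```text
time_s: 5.42
ee_pos: [0.5957, 0.0965, 0.1531]
eef_rot: [0.484, 3.1, 0.001]
wrist_force: [-0.7, -0.3, -1.3]
width: 0.0297
grip_force: 0.0
```

```bash
python3 s.py; python3 lev.py
python3 - <<'E'
from h import *
o=manip.observe();R=cv2.Rodrigues(o['eef_rot'])[0]
print(o['joint_pos'].round(3)); print('to knob in tool',R.T@(np.array([.5192,.1355,.09])-o['ee_pos']))
E
```

```text
t 5.4167 p [0.5957 0.0965 0.1531] F tool [ 0.6  -0.51  1.25] w 0.0297 g 0.0
r 0.0176 handle ang 5.298
tab top [0.59586672 0.09678235] arm dir deg -37.17857728986747 knob [0.51759626 0.13042028] 894 knob span [0.01771999 0.01685341]
r knob 0.09423365805130912 reach 0.03464476591761429 lever rad 0.4031002547260619 handle -0.024833402355888212
[ 0.084  0.505  1.566 -0.     1.07  -1.177]
to knob in tool [0.08398667 0.0142093  0.0610164 ]
```

apply_moves([
  {"hand":0.034,"x":0.03,"y":0.004,"z":-0.01,"rx":0,"ry":0,"rz":0},
  {"hand":0.034,"x":0.03,"y":0.004,"z":0,"rx":0,"ry":0,"rz":0},
  {"hand":0.034,"x":0.024,"y":0.004,"z":0,"rx":0,"ry":0,"rz":0},
  {"hand":0.034,"x":0,"y":0,"z":0,"rx":0,"ry":0,"rz":0},
])

```text
time_s: 5.8
ee_pos: [0.514, 0.1345, 0.1589]
eef_rot: [-0.482, -3.1, 0.002]
wrist_force: [0.0, 0.2, -0.1]
width: 0.034
grip_force: 0.0
```

```bash
python3 s.py; python3 lev.py
python3 - <<'E'
from h import *
import pickle
c=camera('wrist');cv2.imwrite('pics/w5.png',c['color'])
for n,p in dict(kA=(.5192,.1355,.14),kB=(.5176,.1304,.14)).items(): print(n,proj(c,p))
E
```

```text
t 5.8 p [0.514  0.1345 0.1589] F tool [0.05 0.18 0.12] w 0.034 g 0.0
r 0.0986 handle ang 0.002
tab top [0.59568098 0.09708255] arm dir deg -34.701015269763204 knob [0.51657158 0.13130518] 626 knob span [0.01781798 0.01715828]
r knob 0.09544474346491015 reach 0.03441994012294783 lever rad 0.4002023493746118 handle -0.018451734853908552
kA [330.68624701 231.47636984]
kB [322.04377727 231.50505333]
```

View pics/w5.png

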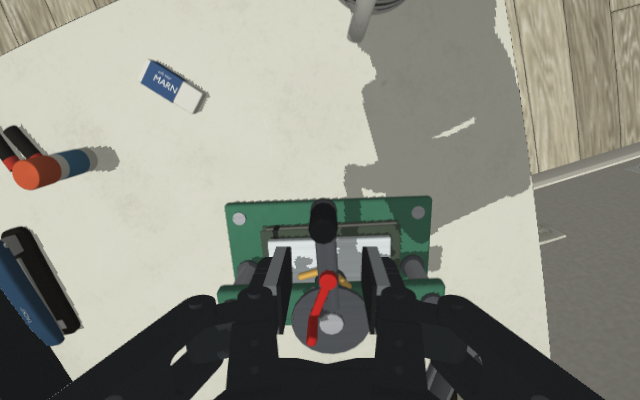

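The view shows the knob top at (323,230), between the pads' lines, and the lever tab lying to tightening. I'll descend over the knob and narrow the fingers to a loose straddle.

apply_moves([
  {"hand":0.034,"x":-0.004,"y":-0.0025,"z":0.01,"rx":0,"ry":0,"rz":0},
  {"hand":0.034,"x":0,"y":0,"z":0.02,"rx":0,"ry":0,"rz":0},
  {"hand":0.034,"x":0,"y":0,"z":0.02,"rx":0,"ry":0,"rz":0},
  {"hand":0.034,"x":0,"y":0,"z":0.014,"rx":0,"ry":0,"rz":0},
  {"hand":0.034,"x":0,"y":0,"z":0.008,"rx":0,"ry":0,"rz":0},
  {"hand":0.023,"x":0,"y":0,"z":0,"rx":0,"ry":0,"rz":0},
  {"hand":0.023,"x":0,"y":0,"z":0,"rx":0,"ry":0,"rz":0},
  {"hand":0.023,"x":0,"y":0,"z":0,"rx":0,"ry":0,"rz":0},
  {"hand":0.023,"x":0,"y":0,"z":0,"rx":0,"ry":0,"rz":0},
])

```text
time_s: 6.65
ee_pos: [0.522, 0.1297, 0.0894]
eef_rot: [0.485, 3.103, 0.001]
wrist_force: [0.5, 0.7, -0.5]
width: 0.0232
grip_force: 0.0
```

```bash
python3 s.py
```

```text
t 6.65 p [0.522  0.1297 0.0894] F tool [-0.27  0.85  0.54] w 0.0232 g 0.0
r 0.0897 handle ang -0.026
```

apply_moves([
  {"hand":0.023,"x":0.005,"y":0,"z":0,"rx":0,"ry":0,"rz":0},
  {"hand":0.023,"x":-0.0005,"y":-0.0095,"z":0,"rx":0,"ry":0,"rz":-5.73},
  {"hand":0.023,"x":-0.0005,"y":-0.0095,"z":0,"rx":0,"ry":0,"rz":-5.73},
  {"hand":0.023,"x":-0.0005,"y":-0.0095,"z":0,"rx":0,"ry":0,"rz":-5.73},
])

```text
time_s: 6.98
ee_pos: [0.512, 0.1032, 0.0893]
eef_rot: [0.007, 3.14, 0.0]
wrist_force: [0.4, 1.5, -0.3]
width: 0.0234
grip_force: 0.6
```

```bash
python3 s.py
```

```text
t 6.9833 p [0.512  0.1032 0.0893] F tool [-0.39  1.51  0.26] w 0.0234 g 0.6172742175476742
r 0.0972 handle ang 5.963
```

apply_moves([
  {"hand":0.023,"x":-0.0005,"y":-0.0095,"z":0,"rx":0,"ry":0,"rz":-5.73},
  {"hand":0.023,"x":-0.0005,"y":-0.0095,"z":0,"rx":0,"ry":0,"rz":-5.73},
  {"hand":0.023,"x":-0.0005,"y":-0.0095,"z":0,"rx":0,"ry":0,"rz":-5.73},
])

```text
time_s: 7.23
ee_pos: [0.5162, 0.0749, 0.0893]
eef_rot: [-0.462, 3.106, 0.0]
wrist_force: [-0.2, 1.1, -0.3]
width: 0.0231
grip_force: 0.4
```

```bash
python3 s.py
python3 - <<'E'
from h import *
o=manip.observe();R=cv2.Rodrigues(o['eef_rot'])[0];print('tool x dir as handle ang',-(np.arctan2(R[1,0],R[0,0])+np.radians(15.5)-np.pi),o['joint_pos'].round(2))
E
```

```text
t 7.2333 p [0.5162 0.0749 0.0893] F tool [-0.1   1.13  0.32] w 0.0231 g 0.4114311391640513
r 0.0986 handle ang 5.67
tool x dir as handle ang 5.71727120941995 [ 0.05  0.46  1.83  0.    0.85 -1.81]
```

apply_moves([
  {"hand":0.023,"x":-0.0025,"y":-0.0095,"z":0,"rx":0,"ry":0,"rz":-5.73},
  {"hand":0.023,"x":-0.0015,"y":-0.0048,"z":0,"rx":0,"ry":0,"rz":-2.86},
  {"hand":0.023,"x":0,"y":0,"z":0,"rx":0,"ry":0,"rz":0},
])

```text
time_s: 7.48
ee_pos: [0.5249, 0.0622, 0.0892]
eef_rot: [-0.688, 3.064, -0.0]
wrist_force: [1.0, -1.2, -0.3]
width: 0.023
grip_force: 0.0
```

```bash
sed -i 's/handle ang.,round(/handle ang'"'"',round((lambda a:(a+np.pi)%(2*np.pi)-np.pi)(/; s/np.pi),3))$/np.pi)),3),"toolang",round(((-(np.arctan2(R[1,0],R[0,0])+np.radians(15.5)-np.pi))+np.pi)%(2*np.pi)-np.pi,3))/' s.py; tail -1 s.py; python3 s.py
```

```text
print('r',np.hypot(*d).round(4),'handle ang',round((lambda a:(a+np.pi)%(2*np.pi)-np.pi)(-(np.arctan2(d[1],d[0])+np.radians(15.5)-np.pi)),3),"toolang",round(((-(np.arctan2(R[1,0],R[0,0])+np.radians(15.5)-np.pi))+np.pi)%(2*np.pi)-np.pi,3))
t 7.4833 p [0.5249 0.0622 0.0892] F tool [-0.38 -1.55  0.26] w 0.023 g 0.0
r 0.0957 handle ang -0.769 toolang -0.712
```

apply_moves([
  {"hand":0.023,"x":-0.0001,"y":0.0048,"z":0,"rx":0,"ry":0,"rz":2.86},
  {"hand":0.023,"x":-0.0001,"y":0.0048,"z":0,"rx":0,"ry":0,"rz":2.86},
  {"hand":0.023,"x":-0.0001,"y":0.0048,"z":0,"rx":0,"ry":0,"rz":2.86},
  {"hand":0.023,"x":-0.0001,"y":0.0048,"z":0,"rx":0,"ry":0,"rz":2.86},
])

```text
time_s: 7.82
ee_pos: [0.5174, 0.0806, 0.089]
eef_rot: [0.37, -3.119, 0.002]
wrist_force: [-2.1, -7.7, 1.6]
width: 0.0231
grip_force: 3.7
```

```bash
python3 s.py
```

```text
t 7.8167 p [0.5174 0.0806 0.089 ] F tool [ 3.88 -6.95 -1.55] w 0.0231 g 3.701088762609288
r 0.0956 handle ang -0.561 toolang -0.507
```

```bash
cat >> s.py <<'E'
u=d/np.hypot(*d);t=np.array([u[1],-u[0]]);f=o['wrist_force'][:2];print('Ftan',(-f@t).round(2),'Frad',(f@u).round(2))
E
python3 s.py
```

```text
t 7.8167 p [0.5174 0.0806 0.089 ] F tool [ 3.88 -6.95 -1.55] w 0.0231 g 3.701088762609288
r 0.0956 handle ang -0.561 toolang -0.507
Ftan 6.73 Frad 4.25
```

apply_moves([
  {"hand":0.023,"x":-0.0001,"y":0.0048,"z":0,"rx":0,"ry":0,"rz":2.86},
  {"hand":0.023,"x":-0.0001,"y":0.0048,"z":0,"rx":0,"ry":0,"rz":2.86},
  {"hand":0.023,"x":-0.0001,"y":0.0048,"z":0,"rx":0,"ry":0,"rz":2.86},
  {"hand":0.023,"x":-0.0001,"y":0.0048,"z":0,"rx":0,"ry":0,"rz":2.86},
])

```text
time_s: 8.15
ee_pos: [0.514, 0.0995, 0.0888]
eef_rot: [0.057, -3.139, 0.002]
wrist_force: [-4.3, -6.8, 2.2]
width: 0.0229
grip_force: 3.2
```

```bash
python3 s.py
```

```text
t 8.15 p [0.514  0.0995 0.0888] F tool [ 4.54 -6.61 -2.18] w 0.0229 g 3.2047094899462536
r 0.0954 handle ang -0.36 toolang -0.307
Ftan 6.36 Frad 4.88
```

apply_moves([
  {"hand":0.023,"x":-0.0001,"y":0.0048,"z":0,"rx":0,"ry":0,"rz":2.86},
  {"hand":0.023,"x":-0.0001,"y":0.0048,"z":0,"rx":0,"ry":0,"rz":2.86},
  {"hand":0.023,"x":-0.0001,"y":0.0048,"z":0,"rx":0,"ry":0,"rz":2.86},
  {"hand":0.023,"x":-0.0001,"y":0.0048,"z":0,"rx":0,"ry":0,"rz":2.86},
])

```text
time_s: 8.48
ee_pos: [0.5146, 0.1188, 0.0886]
eef_rot: [-0.256, -3.128, 0.002]
wrist_force: [-5.7, -5.9, 2.7]
width: 0.0235
grip_force: 3.3
```

```bash
python3 s.py
```

```text
t 8.4833 p [0.5146 0.1188 0.0886] F tool [ 4.63 -6.76 -2.72] w 0.0235 g 3.3061843528412282
r 0.095 handle ang -0.157 toolang -0.107
Ftan 6.51 Frad 4.95
```

apply_moves([
  {"hand":0.023,"x":0.0004,"y":0.0048,"z":0,"rx":0,"ry":0,"rz":2.86},
  {"hand":0.023,"x":0.0004,"y":0.0048,"z":0,"rx":0,"ry":0,"rz":2.86},
  {"hand":0.023,"x":-0.0001,"y":0.0048,"z":0,"rx":0,"ry":0,"rz":2.86},
])

```text
time_s: 8.73
ee_pos: [0.5172, 0.1331, 0.0886]
eef_rot: [-0.489, -3.101, 0.002]
wrist_force: [-3.2, -5.1, 0.7]
width: 0.0234
grip_force: 3.1
```

```bash
python3 s.py
```

```text
t 8.7333 p [0.5172 0.1331 0.0886] F tool [ 1.48 -5.8  -0.7 ] w 0.0234 g 3.079164322698489
r 0.0952 handle ang -0.004 toolang 0.042
Ftan 5.72 Frad 1.74
```

apply_moves([
  {"hand":0.023,"x":-0.0001,"y":0.0048,"z":0,"rx":0,"ry":0,"rz":2.86},
  {"hand":0.023,"x":-0.0001,"y":0.0048,"z":0,"rx":0,"ry":0,"rz":2.86},
  {"hand":0.023,"x":-0.0001,"y":0.0048,"z":0,"rx":0,"ry":0,"rz":2.86},
])

```text
time_s: 8.98
ee_pos: [0.5221, 0.1465, 0.0886]
eef_rot: [-0.72, -3.055, 0.003]
wrist_force: [-7.4, -3.8, 2.3]
width: 0.0232
grip_force: 3.3
```

```bash
python3 s.py
```

```text
t 8.9833 p [0.5221 0.1465 0.0886] F tool [ 4.93 -6.67 -2.31] w 0.0232 g 3.2657710363855585
r 0.0951 handle ang 0.146 toolang 0.192
Ftan 6.43 Frad 5.22
```

apply_moves([
  {"hand":0.023,"x":-0.0001,"y":0.0048,"z":0,"rx":0,"ry":0,"rz":2.86},
  {"hand":0.023,"x":-0.0001,"y":0.0048,"z":0,"rx":0,"ry":0,"rz":2.86},
  {"hand":0.023,"x":-0.0001,"y":0.0048,"z":0,"rx":0,"ry":0,"rz":2.86},
])

```text
time_s: 9.23
ee_pos: [0.5291, 0.159, 0.0885]
eef_rot: [-0.946, -2.992, 0.003]
wrist_force: [-7.0, -1.4, 2.5]
width: 0.0229
grip_force: 3.3
```

```bash
python3 s.py
```

```text
t 9.2333 p [0.5291 0.159  0.0885] F tool [ 4.94 -5.2  -2.51] w 0.0229 g 3.279164926498197
r 0.0948 handle ang 0.298 toolang 0.342
Ftan 4.97 Frad 5.16
```

apply_moves([
  {"hand":0.023,"x":0.0005,"y":0.0048,"z":0,"rx":0,"ry":0,"rz":2.86},
  {"hand":0.023,"x":0.0001,"y":0.0048,"z":0,"rx":0,"ry":0,"rz":2.6},
  {"hand":0.023,"x":0.0001,"y":0.0048,"z":0,"rx":0,"ry":0,"rz":2.6},
])

```text
time_s: 9.48
ee_pos: [0.5377, 0.1708, 0.0885]
eef_rot: [-1.154, -2.919, 0.003]
wrist_force: [-5.1, -3.4, 0.5]
width: 0.0236
grip_force: 3.0
```

```bash
echo "print('Feff',(-f@t-.1*(f@u)).round(2))">>s.py; python3 s.py
```

```text
t 9.4833 p [0.5377 0.1708 0.0885] F tool [ 1.37 -5.94 -0.49] w 0.0236 g 3.0452209571376443
r 0.0951 handle ang 0.451 toolang 0.482
Ftan 5.89 Frad 1.56
Feff 5.74
```

apply_moves([
  {"hand":0.023,"x":0.0001,"y":0.0048,"z":0,"rx":0,"ry":0,"rz":2.86},
  {"hand":0.023,"x":0.0001,"y":0.0048,"z":0,"rx":0,"ry":0,"rz":2.86},
  {"hand":0.023,"x":0.0001,"y":0.0048,"z":0,"rx":0,"ry":0,"rz":2.86},
])

```text
time_s: 9.73
ee_pos: [0.5478, 0.1809, 0.0885]
eef_rot: [-1.369, -2.825, 0.004]
wrist_force: [-4.3, -3.9, 1.0]
width: 0.0228
grip_force: 3.3
```

```bash
python3 s.py
```

```text
t 9.7333 p [0.5478 0.1809 0.0885] F tool [-0.42 -5.81 -0.96] w 0.0228 g 3.3413651440059766
r 0.0952 handle ang 0.602 toolang 0.632
Ftan 5.81 Frad -0.25
Feff 5.84
```

apply_moves([
  {"hand":0.023,"x":0.0001,"y":0.0048,"z":0,"rx":0,"ry":0,"rz":2.86},
  {"hand":0.023,"x":0.0001,"y":0.0048,"z":0,"rx":0,"ry":0,"rz":2.86},
])

```text
time_s: 9.9
ee_pos: [0.5554, 0.1867, 0.0884]
eef_rot: [-1.509, -2.753, 0.005]
wrist_force: [-4.8, -5.2, 1.8]
width: 0.0231
grip_force: 3.6
```

```bash
python3 s.py
```

```text
t 9.9 p [0.5554 0.1867 0.0884] F tool [-1.8  -6.88 -1.81] w 0.0231 g 3.571484148851596
r 0.0952 handle ang 0.703 toolang 0.732
Ftan 6.92 Frad -1.6
Feff 7.08
```

apply_moves([
  {"hand":0.023,"x":-0.0007,"y":-0.0095,"z":0,"rx":0,"ry":0,"rz":-5.73},
  {"hand":0.023,"x":-0.0007,"y":-0.0095,"z":0,"rx":0,"ry":0,"rz":-5.73},
  {"hand":0.023,"x":-0.0007,"y":-0.0095,"z":0,"rx":0,"ry":0,"rz":-5.73},
  {"hand":0.023,"x":-0.0007,"y":-0.0095,"z":0,"rx":0,"ry":0,"rz":-5.73},
  {"hand":0.023,"x":-0.0007,"y":-0.0095,"z":0,"rx":0,"ry":0,"rz":-5.73},
  {"hand":0.023,"x":-0.0007,"y":-0.0095,"z":0,"rx":0,"ry":0,"rz":-5.73},
  {"hand":0.023,"x":-0.0007,"y":-0.0095,"z":0,"rx":0,"ry":0,"rz":-5.73},
])

```text
time_s: 10.48
ee_pos: [0.5181, 0.1341, 0.089]
eef_rot: [0.462, 3.107, 0.001]
wrist_force: [-0.8, 1.3, -0.2]
width: 0.0227
grip_force: 0.4
```

```bash
python3 s.py
```

```text
t 10.4833 p [0.5181 0.1341 0.089 ] F tool [1.18 1.05 0.21] w 0.0227 g 0.3978444683889393
r 0.0946 handle ang 0.009 toolang 0.025
Ftan -1.07 Frad 1.17
Feff -1.18
```

apply_moves([
  {"hand":0.023,"x":-0.0003,"y":-0.0095,"z":0,"rx":0,"ry":0,"rz":-5.73},
  {"hand":0.023,"x":-0.0005,"y":-0.0095,"z":0,"rx":0,"ry":0,"rz":-5.73},
  {"hand":0.023,"x":-0.0005,"y":-0.0095,"z":0,"rx":0,"ry":0,"rz":-5.73},
  {"hand":0.023,"x":-0.0005,"y":-0.0095,"z":0,"rx":0,"ry":0,"rz":-5.73},
  {"hand":0.023,"x":-0.0005,"y":-0.0095,"z":0,"rx":0,"ry":0,"rz":-5.73},
  {"hand":0.023,"x":-0.0005,"y":-0.0095,"z":0,"rx":0,"ry":0,"rz":-5.73},
  {"hand":0.023,"x":-0.0005,"y":-0.0095,"z":0,"rx":0,"ry":0,"rz":-5.73},
  {"hand":0.023,"x":0,"y":0,"z":0,"rx":0,"ry":0,"rz":0},
])

```text
time_s: 11.15
ee_pos: [0.5224, 0.0681, 0.0891]
eef_rot: [-0.63, 3.077, -0.0]
wrist_force: [0.9, -1.6, 0.2]
width: 0.0234
grip_force: 0.4
```

```bash
python3 s.py
```

```text
t 11.15 p [0.5224 0.0681 0.0891] F tool [-0.16 -1.85 -0.15] w 0.0234 g 0.41574142274839687
r 0.0953 handle ang -0.702 toolang -0.674
Ftan 1.85 Frad -0.1
Feff 1.86
```

apply_moves([
  {"hand":0.023,"x":-0.0001,"y":0.0048,"z":0,"rx":0,"ry":0,"rz":2.86},
  {"hand":0.023,"x":0,"y":0.0048,"z":0,"rx":0,"ry":0,"rz":2.86},
  {"hand":0.023,"x":0,"y":0.0048,"z":0,"rx":0,"ry":0,"rz":2.86},
  {"hand":0.023,"x":0,"y":0.0048,"z":0,"rx":0,"ry":0,"rz":2.86},
])

```text
time_s: 11.48
ee_pos: [0.516, 0.087, 0.0889]
eef_rot: [-0.305, 3.126, -0.002]
wrist_force: [1.8, -8.9, -0.3]
width: 0.0228
grip_force: 4.3
```

```bash
python3 s.py
```

```text
t 11.4833 p [0.516  0.087  0.0889] F tool [-0.03 -9.03  0.29] w 0.0228 g 4.348062310600653
r 0.0954 handle ang -0.493 toolang -0.465
Ftan 9.03 Frad 0.22
Feff 9.01
```

apply_moves([
  {"hand":0.023,"x":0,"y":0.0024,"z":0,"rx":0,"ry":0,"rz":1.43},
])

```text
time_s: 11.57
ee_pos: [0.5154, 0.0896, 0.0889]
eef_rot: [-0.266, 3.13, -0.002]
wrist_force: [1.3, -6.3, -0.7]
width: 0.0234
grip_force: 3.3
```

```bash
python3 s.py
```

```text
t 11.5667 p [0.5154 0.0896 0.0889] F tool [-0.24 -6.46  0.68] w 0.0234 g 3.32627929514274
r 0.0954 handle ang -0.465 toolang -0.44
Ftan 6.46 Frad -0.08
Feff 6.47
```

apply_moves([
  {"hand":0.023,"x":0,"y":0.0024,"z":0,"rx":0,"ry":0,"rz":1.43},
])

```text
time_s: 11.65
ee_pos: [0.515, 0.0917, 0.0889]
eef_rot: [-0.229, 3.133, -0.002]
wrist_force: [1.2, -9.0, 0.4]
width: 0.0232
grip_force: 4.1
```

```bash
python3 s.py
```

```text
t 11.65 p [0.515  0.0917 0.0889] F tool [ 0.09 -9.07 -0.37] w 0.0232 g 4.056638244073838
r 0.0954 handle ang -0.442 toolang -0.417
Ftan 9.06 Frad 0.31
Feff 9.03
```

apply_moves([
  {"hand":0.023,"x":0,"y":0.0024,"z":0,"rx":0,"ry":0,"rz":1.43},
])

```text
time_s: 11.73
ee_pos: [0.5146, 0.094, 0.0889]
eef_rot: [-0.19, 3.135, -0.002]
wrist_force: [1.1, -8.1, 0.4]
width: 0.0227
grip_force: 4.1
```

```bash
python3 s.py
```

```text
t 11.7333 p [0.5146 0.094  0.0889] F tool [-0.08 -8.15 -0.43] w 0.0227 g 4.121787043986842
r 0.0954 handle ang -0.418 toolang -0.392
Ftan 8.15 Frad 0.14
Feff 8.13
```

apply_moves([
  {"hand":0.023,"x":0,"y":0.0024,"z":0,"rx":0,"ry":0,"rz":1.43},
])

```text
time_s: 11.82
ee_pos: [0.5143, 0.0963, 0.0889]
eef_rot: [-0.151, 3.138, -0.002]
wrist_force: [0.3, -8.4, 0.2]
width: 0.0234
grip_force: 4.1
```

apply_moves([
  {"hand":0.023,"x":0,"y":0.0024,"z":0,"rx":0,"ry":0,"rz":1.43},
])

```text
time_s: 11.9
ee_pos: [0.514, 0.0987, 0.0889]
eef_rot: [-0.112, 3.139, -0.002]
wrist_force: [0.2, -8.6, 0.2]
width: 0.0231
grip_force: 4.2
```

apply_moves([
  {"hand":0.023,"x":0,"y":0.0024,"z":0,"rx":0,"ry":0,"rz":1.43},
])

```text
time_s: 11.98
ee_pos: [0.5138, 0.101, 0.0889]
eef_rot: [-0.073, 3.141, -0.002]
wrist_force: [0.9, -8.8, 0.3]
width: 0.0231
grip_force: 4.3
```

apply_moves([
  {"hand":0.023,"x":0,"y":0.0024,"z":0,"rx":0,"ry":0,"rz":1.43},
])

```text
time_s: 12.07
ee_pos: [0.5137, 0.1034, 0.0889]
eef_rot: [-0.034, 3.141, -0.002]
wrist_force: [0.3, -8.6, 0.4]
width: 0.0231
grip_force: 4.3
```

```bash
python3 s.py
```

```text
t 12.0667 p [0.5137 0.1034 0.0889] F tool [-0.08 -8.62 -0.41] w 0.0231 g 4.349992315401323
r 0.0955 handle ang -0.319 toolang -0.292
Ftan 8.62 Frad 0.15
Feff 8.6
```

apply_moves([
  {"hand":0.023,"x":0,"y":0.0024,"z":0,"rx":0,"ry":0,"rz":1.43},
  {"hand":0.023,"x":0,"y":0.0024,"z":0,"rx":0,"ry":0,"rz":1.43},
])

```text
time_s: 12.23
ee_pos: [0.5135, 0.1082, 0.0889]
eef_rot: [0.045, 3.141, -0.003]
wrist_force: [-0.3, -8.6, 1.6]
width: 0.0231
grip_force: 4.5
```

apply_moves([
  {"hand":0.023,"x":0,"y":0.0024,"z":0,"rx":0,"ry":0,"rz":1.43},
])

```text
time_s: 12.32
ee_pos: [0.5135, 0.1105, 0.0889]
eef_rot: [-0.084, -3.14, 0.003]
wrist_force: [0.3, -9.1, 1.1]
width: 0.0233
grip_force: 4.6
```

apply_moves([
  {"hand":0.023,"x":0,"y":0.0024,"z":0,"rx":0,"ry":0,"rz":1.43},
])

```text
time_s: 12.4
ee_pos: [0.5136, 0.1129, 0.0889]
eef_rot: [-0.123, -3.139, 0.003]
wrist_force: [-1.1, -9.6, 1.3]
width: 0.0233
grip_force: 4.6
```

apply_moves([
  {"hand":0.023,"x":0,"y":0.0024,"z":0,"rx":0,"ry":0,"rz":1.43},
])

```text
time_s: 12.48
ee_pos: [0.5138, 0.1153, 0.0889]
eef_rot: [-0.162, -3.137, 0.003]
wrist_force: [-0.4, -9.9, 1.1]
width: 0.0225
grip_force: 4.7
```

```bash
python3 s.py
```

```text
t 12.4833 p [0.5138 0.1153 0.0889] F tool [-0.63 -9.93 -1.12] w 0.0225 g 4.685255169169977
r 0.0955 handle ang -0.194 toolang -0.167
Ftan 9.94 Frad -0.36
Feff 9.97
```

apply_moves([
  {"hand":0.023,"x":0,"y":0.0024,"z":0,"rx":0,"ry":0,"rz":1.43},
])

```text
time_s: 12.57
ee_pos: [0.5139, 0.1177, 0.0889]
eef_rot: [-0.201, -3.135, 0.003]
wrist_force: [-0.4, -9.4, 1.4]
width: 0.0228
grip_force: 4.8
```

apply_moves([
  {"hand":0.023,"x":0,"y":0.0024,"z":0,"rx":0,"ry":0,"rz":1.43},
])

```text
time_s: 12.65
ee_pos: [0.5142, 0.12, 0.0888]
eef_rot: [-0.241, -3.132, 0.003]
wrist_force: [-0.7, -9.1, 1.6]
width: 0.023
grip_force: 4.8
```

```bash
python3 s.py
```

```text
t 12.65 p [0.5142 0.12   0.0888] F tool [-0.69 -9.12 -1.54] w 0.023 g 4.81616907985881
r 0.0956 handle ang -0.144 toolang -0.117
Ftan 9.13 Frad -0.44
Feff 9.17
```

apply_moves([
  {"hand":0.023,"x":0,"y":0.0024,"z":0,"rx":0,"ry":0,"rz":1.43},
  {"hand":0.023,"x":0,"y":0.0024,"z":0,"rx":0,"ry":0,"rz":1.43},
])

```text
time_s: 12.82
ee_pos: [0.5149, 0.1247, 0.0889]
eef_rot: [-0.319, -3.125, 0.003]
wrist_force: [-0.6, -9.6, 1.8]
width: 0.0231
grip_force: 5.0
```

apply_moves([
  {"hand":0.023,"x":0,"y":0.0024,"z":0,"rx":0,"ry":0,"rz":1.43},
])

```text
time_s: 12.9
ee_pos: [0.5153, 0.1271, 0.0888]
eef_rot: [-0.358, -3.121, 0.003]
wrist_force: [-1.7, -9.5, 1.4]
width: 0.023
grip_force: 5.0
```

apply_moves([
  {"hand":0.023,"x":0,"y":0.0024,"z":0,"rx":0,"ry":0,"rz":1.43},
])

```text
time_s: 12.98
ee_pos: [0.5158, 0.1294, 0.0888]
eef_rot: [-0.396, -3.116, 0.003]
wrist_force: [-1.0, -10.9, 1.7]
width: 0.023
grip_force: 5.1
```

```bash
python3 s.py
```

```text
t 12.9833 p [0.5158 0.1294 0.0888] F tool [ -1.76 -10.77  -1.68] w 0.023 g 5.084020105423406
r 0.0956 handle ang -0.045 toolang -0.017
Ftan 10.81 Frad -1.46
Feff 10.96
```

The working push is now about 10.2 N against about 5.9 N running free, a ratio near 1.7. I'll stop here and ease the handle back.

apply_moves([
  {"hand":0.023,"x":-0.0001,"y":-0.0048,"z":0,"rx":0,"ry":0,"rz":-2.86},
  {"hand":0.023,"x":-0.0001,"y":-0.0048,"z":0,"rx":0,"ry":0,"rz":-2.86},
  {"hand":0.023,"x":-0.0001,"y":-0.0048,"z":0,"rx":0,"ry":0,"rz":-2.86},
  {"hand":0.023,"x":0,"y":-0.003,"z":0,"rx":0,"ry":0,"rz":-1.43},
  {"hand":0.023,"x":0,"y":0,"z":0,"rx":0,"ry":0,"rz":0},
])

```text
time_s: 13.4
ee_pos: [0.5133, 0.1129, 0.0889]
eef_rot: [0.119, 3.139, -0.0]
wrist_force: [0.1, -0.8, 0.6]
width: 0.0229
grip_force: 0.0
```

```bash
python3 s.py
```

```text
t 13.4 p [0.5133 0.1129 0.0889] F tool [-0.12 -0.83 -0.65] w 0.0229 g 0.0
r 0.0958 handle ang -0.22 toolang -0.195
Ftan 0.83 Frad -0.09
Feff 0.84
```

No pad contact (pad force 0). I'll open a little, lift clear and look.

apply_moves([
  {"hand":0.034,"x":0,"y":0,"z":0,"rx":0,"ry":0,"rz":0},
  {"hand":0.034,"x":0,"y":0,"z":0,"rx":0,"ry":0,"rz":0},
  {"hand":0.034,"x":0,"y":0,"z":0,"rx":0,"ry":0,"rz":0},
  {"hand":0.034,"x":0,"y":0,"z":-0.02,"rx":0,"ry":0,"rz":0},
  {"hand":0.034,"x":0,"y":0,"z":-0.03,"rx":0,"ry":0,"rz":0},
  {"hand":0.034,"x":0,"y":0,"z":-0.04,"rx":0,"ry":0,"rz":0},
  {"hand":0.034,"x":0,"y":0,"z":-0.03,"rx":0,"ry":0,"rz":0},
  {"hand":0.034,"x":0,"y":0,"z":0,"rx":0,"ry":0,"rz":0},
  {"hand":0.034,"x":-0.03,"y":0,"z":0,"rx":0,"ry":0,"rz":0},
  {"hand":0.034,"x":-0.03,"y":0,"z":0,"rx":0,"ry":0,"rz":0},
  {"hand":0.034,"x":0,"y":0,"z":0,"rx":0,"ry":0,"rz":0},
])

```text
time_s: 14.32
ee_pos: [0.5769, 0.1081, 0.2082]
eef_rot: [0.116, 3.138, 0.0]
wrist_force: [0.7, 0.3, 0.2]
width: 0.0342
grip_force: 0.0
```

```bash
python3 s.py; python3 lev.py; python3 -c "
from h import *
c=camera('wrist');cv2.imwrite('pics/w6.png',c['color'])"
```

```text
t 14.3167 p [0.5769 0.1081 0.2082] F tool [-0.7   0.38 -0.17] w 0.0342 g 0.0
r 0.0321 handle ang -0.269 toolang -0.196
Ftan -0.33 Frad -0.72
Feff -0.26
tab top [0.59823119 0.09434914] arm dir deg -25.31414374333438 knob [0.51409766 0.11112849] 465 knob span [0.01671367 0.01652985]
r knob 0.09497168256845515 reach 0.034513739773051874 lever rad 0.40353884232826076 handle -0.23231075745415314
```

View pics/w6.png

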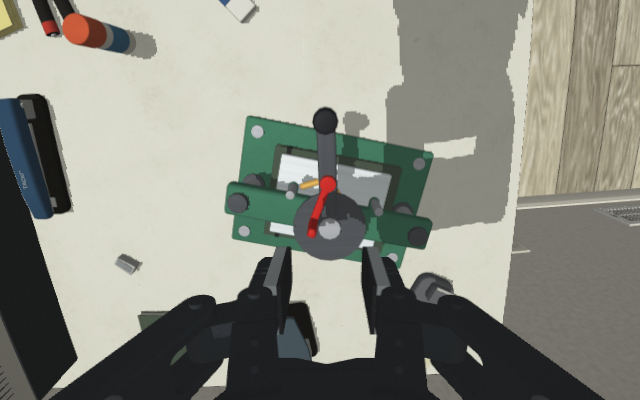

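The picture shows the knob at (325,120) and the lever tab at (313,232), on the tightening side at 0.40 rad. The gripper is clear, and the glue stick (85,30), stapler (30,155) and eraser (240,5) look undisturbed.

```bash
python3 -c "
from station import manip
print(manip.job_done())"
```

```text
the job is handed in; nothing more can be done
None
```

I've handed the job in: the lever is fully at tightening (about 0.40 rad), and the working stroke ended at about 10.2 N against 5.9 N running free, roughly 1.7 times as heavy; the gripper is clear and I touched nothing else on the desk.

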